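Load a lock case through a spring gate into the marking station

TASK

Load the steel lock case into the marking station: swing the station's spring-closing gate wide open (a right angle or more) and prop it with the steel wedge so that it stays open by itself, then slide the lock case along the table, round nose first and never lifting it, through the gateway and between the converging wooden rails until it is fully home against the stop. Then take the wedge away so that the gate springs fully shut behind the case, and leave the wedge standing flat on the table, well clear of the gate and the station. Leave the other things on the table where they are.

Things in the scene. Friction and masses are not known exactly. Their poses are not given: they have to be found in the camera images.
- station: Fixed marking station: wooden guide rails 40 mm high standing on the table before a grey machine. Origin: on the table, where the lock case's centre is when home. x axis (level): direction in which the case is pushed in; y to the left of that; z up. Parallel throat from x = -29 to +33 mm, 44 mm wide (inner faces y = +-22, rails 10 thick). Machine: x = +53 to +185, y = +-85, up to 137 high.
- mouth (a point): On the table, mid-mouth of the rails, at x = -105 mm, y = 0 in the station's frame (same axes). From the throat the two rails, 8 mm thick, diverge to here, where the mouth is 92 mm wide (inner faces y = +-46, outer faces +-54).
- stop_face (a point): Middle of the flat face of the aluminium stop (46 mm high, 90 wide) that closes the throat, at x = +35 mm, y = 0 in the station's frame; the nose of the case rests against it when home.
- gate_hinge (a point): Foot of the gate's vertical hinge axis, on the table at x = -110, y = -58 mm in the station's frame (same axes); a post there is 12 mm in diameter (hinge sleeve looks 18) and 54 high.
- gate (a joint): Gate angle t, rad: 0 = shut across the mouth, grows as it swings outwards, away from the rails; limit 2.5. In the station's frame the plate runs from the hinge along (-sin t, cos t) for 154 mm. A damped spring always closes it (0.045 N m shut, 0.08 at 2.2 rad); the wedge standing against its rail-side face near the free end holds it by friction. At about 2.2 rad both are out of the case's way.
- gate_tip (a point): Middle of the gate's free end, 27.5 mm up, 154 mm from the hinge axis; y axis along the plate from hinge to free end, x to the rail side. The gate is a flat aluminium plate, 8 mm thick, from z = 5 to 50 mm. Shut, its rail-side face is at station x = -106 and its free end overhangs the +y rail by 42 mm (y = +54 to +96), where it can be pushed open from behind.
- lock_mid (a point): Centre, half-way up, of the loose lock case: plain steel, D-shaped in plan, 70 mm long (x), 40 wide (y), 30 high, 0.4 kg nominal, brass disc on top. x points to the round nose (radius 20, at x = +35); flat rear face at x = -35. Starts on the table before the gate, out of its swing, nose roughly towards the station.
- wedge_mid (a point): Loose dark steel wedge, 70 mm long (x), 30 wide (y), 40 high, 0.35 kg nominal. The point is half-way up its full-height part; from it the flat upright heel face is at x = -22.5, the full-height part reaches to x = +12.5, then a ramp falls to the 8 mm high nose at x = +47.5. Parallel sides at y = +-15. z is up when it stands flat (point 20 mm above the table).
- plug_center (a point): Bystander: small upright brass cylinder, 24 mm diameter, 32 high, beside the lock case.
- collar: Bystander: steel ring, 36 outside diameter, 14 high, beside the rails.
- block: Bystander: wooden block 70 x 45 x 35 high.
- oil: Bystander: white plastic bottle, 44 diameter, 100 high.
- driver: Bystander: screwdriver lying on the table.
Not all that is in view belongs to the job. Leave any red look-alike of the part that bears lock_mid alone.

How it is judged:
By the outcome, as a careful person would: the job done as asked, in the order asked, and still so for the second after the job is handed in, with the robot touching nothing.
It also fails if it takes over 72 s, if anything falls off the work surface, if the arm or the gripper's body presses on something with over 40 N, if the wrist force passes 120 N, or if a joint passes its speed limit or range.

ROBOT

A 6-joint arm with a two-finger parallel gripper is mounted at the origin on the work surface. World frame = base frame: x ahead of the robot, y to its left, z up, the work surface at z = 0. Lengths are in mm, angles in rad, forces in N, time in s.
With the tool pointing down it reaches from about 350 to 975 mm from the base axis. Payload 17.4 kg.
Tool frame: the origin (TCP) lies at the very end of the fingers, on their centre line; the grasp point (between the pads) lies 19 mm behind it (manip.tcp_to_grasp is the distance from the TCP to the grasp point, in mm); z points along the fingers, y is the line along which they close (so a half turn about z gives the same grasp; the last joint's range is limited). The gripper opens to 85 mm and grips with 20 to 120 N. Pads are 22 mm wide; open, the fingers measure 114 mm over their backs; the gripper's body (76 mm by 85 mm) begins 54 mm behind the grasp point. The pads swing forward as they close: fully open they stand 13 mm farther back than shut.
Start: joints at [-1.377, 0.116, 1.442, -0, 1.584, -0.038], TCP at [155.058, -656.955, 231.303] pointing down, gripper open.
Joint ranges: [-2.83, 2.83], [-0.83, 2.19], [0.07, 2.5], [-1.14, 4.28], [0.01, 3], [-2.97, 2.97]. Speed limits (rad/s): [1.89, 1.89, 2.22, 3.14, 3.14, 3.14].

INTERFACE

Orientations are given as a rotation vector (axis times angle).
In Python, from station import manip, cams, ticket gives the robot as it stands. The module is installed in compiled form; this text tells all that it offers.
- The arm moves only by the tool move_arm, never from a script. Its argument "series" is a list of rows, each an object of numbers: "tx", "ty", "tz": the shift along the tool's x, y, z in units of 0.025 m (1.0 is 0.025 m); "twist": the turn about the tool's z in units of 0.12 rad (1.0 is 0.12 rad). A call has 1 to 20 rows; each row shifts and turns the commanded pose from where the row before left it, along the tool's axes as they then stand; what a row does not reach is not made up. A row lasts 1/10 s, in which the tool goes at most 50 mm and 8.59 degrees, less where a joint would pass 70% of its speed; a pose out of reach is approached as far as the arm can. A call with a number of a shift or a turn outside -1 to 1 is refused whole. A call with a gripper value outside its range is refused whole. "hand" is the gripper command: -1 is shut, 1 is fully open, values between are in proportion, set as the call begins (left out, the last holds). The fingers move at their own pace and stop on an object; the grip force is fixed at half the most. Time passes only in rows, so rows that do not move let the fingers close. It gives the time, the measured TCP pose, the force, the opening and the grip force at its end, in the units of the state.
- manip.read_state(): the state, without advancing time (a new reading comes with each control period).
- cams.capture(name): name is "scene" or "top"; returns a dict with "image" (400x640x3 uint8, red, green, blue), "camera_matrix" (3x3 intrinsics, pixels), "k1" (the pictures are not rectified: a ray, as slopes to the right and down, at radius r is drawn at 1 + k1 r^2 times it, then the intrinsics apply), "world_from_camera" (4x4, takes a point from camera to world coordinates). Camera axes: x right, y up, looking along -z (the intrinsics and any distortion apply to the point x, -y, -z); pixel columns grow to the right and rows downward; lengths in mm; the calibration is good to about 2 mm. A picture is of the moment at which its call begins. There is no depth.
- ticket.job_done(): hands the job in; it is judged then, once.
The state is a dict: "t": time; "q": joint angles; "joint_velocities": joint speeds; "joint_efforts": joint torques, N m; "ee_pos": TCP position; "ee_rot": TCP orientation; "contact_force": force on the tool from outside, world axes, zero at the start; "ft_torque": the same for the moment, N m; "opening": finger opening in mm; "grasp_force": force on a finger pad.
Only numpy, scipy, OpenCV 4.12 (cv2) and the standard library are available. Lean on these libraries where they do the work, as an engineer would, in place of code of your own. Each camera call takes 0.05 s, during which the arm holds its last target. There are 200 camera calls.

## Working session

There is one attempt and no reset: what is moved stays moved. The work goes in short steps, Python scripts to look and compute and a tool call to move; the robot and the scene stay as the last step left them, time stands still between calls to the robot, and variables do not carry over. Pictures are saved under pics/ and viewed, at most 14 in all, crops included, and the job is handed in when it is done.

Besides the shell and the picture viewer there is one more tool, called as name(argument=value, ...), one argument or row to a line, values as JSON. move_arm: Moves the arm, as the interface text tells. Shifts and turns lie within -1 to 1; 1 stands for 0.025 m of shift or 0.12 rad of turn. Its arguments: {"type":"object","properties":{"series":{"type":"array","items":{"type":"object","properties":{"tx":{"type":"number","minimum":-1,"maximum":1},"ty":{"type":"number","minimum":-1,"maximum":1},"tz":{"type":"number","minimum":-1,"maximum":1},"twist":{"type":"number","minimum":-1,"maximum":1}}}},"hand":{"type":"number"}},"required":["series"]}

```bash
mkdir -p pics; cat > h.py <<'E'
import numpy as np, cv2
from station import manip, cams, ticket
def cap(n, save=None):
    c=cams.capture(n)
    if save: cv2.imwrite('pics/'+save, c['image'][:,:,::-1])
    return c
def ray(c,u,v):
    K=np.array(c['camera_matrix']);k=c['k1']
    d=np.array([(u-K[0,2])/K[0,0],(v-K[1,2])/K[1,1]]);s=d.copy()
    for _ in range(30): s=d/(1+k*(s@s))
    T=np.array(c['world_from_camera'])
    return T[:3,3],T[:3,:3]@np.array([s[0],-s[1],-1.])
def onz(c,u,v,z):
    o,d=ray(c,u,v); return (o+d*(z-o[2])/d[2])[:2]
def proj(c,p):
    K=np.array(c['camera_matrix']);T=np.array(c['world_from_camera'])
    q=T[:3,:3].T@(np.array(p,float)-T[:3,3]); s=np.array([q[0],-q[1]])/-q[2]
    s=s*(1+c['k1']*(s@s)); return np.array([K[0,0]*s[0]+K[0,2],K[1,1]*s[1]+K[1,2]])
E
python3 - <<'E'
from h import *
for n in('top','scene'):
    c=cap(n,n+'0.png'); print(n,np.round(c['camera_matrix'],1).tolist(),c['k1'],np.round(c['world_from_camera'],3).tolist())
s=manip.read_state();print(s)
E
```

```text
top [[391.7, 0.0, 316.8], [0.0, 391.7, 205.7], [0.0, 0.0, 1.0]] 0.013807934906356964 [[-0.139, 0.966, -0.218, 426.161], [-0.99, -0.135, 0.031, -48.33], [0.001, 0.22, 0.976, 892.662], [0.0, 0.0, 0.0, 1.0]]
scene [[438.8, 0.0, 323.8], [0.0, 438.8, 193.3], [0.0, 0.0, 1.0]] -0.08308215173429868 [[-0.67, -0.599, 0.439, 1023.393], [0.742, -0.539, 0.398, 306.254], [-0.002, 0.592, 0.806, 860.415], [0.0, 0.0, 0.0, 1.0]]
{'t': 0.1, 'q': array([-1.37682327e+00,  1.16420662e-01,  1.44216119e+00, -2.32209213e-05,
        1.58400818e+00, -3.77791213e-02]), 'joint_velocities': array([ 0.00048298, -0.00019249, -0.00249077,  0.00170984, -0.00135574,
        0.00071742]), 'joint_efforts': array([ 2.41400208e-03, -7.33664274e+01, -6.33789396e+01, -1.01170547e-04,
        5.14010433e-03, -3.05375318e-05]), 'ee_pos': array([ 155.00348517, -656.79593539,  230.67084792]), 'ee_rot': array([-3.11953892e+00, -3.63106139e-01,  1.58539405e-04]), 'contact_force': array([-0.26690304, -0.19422396, -0.40463806]), 'ft_torque': array([ 0.00451431, -0.06049257, -0.00039621]), 'grasp_force': 0.0, 'opening': 85.39446412354832}
```

View pics/top0.png

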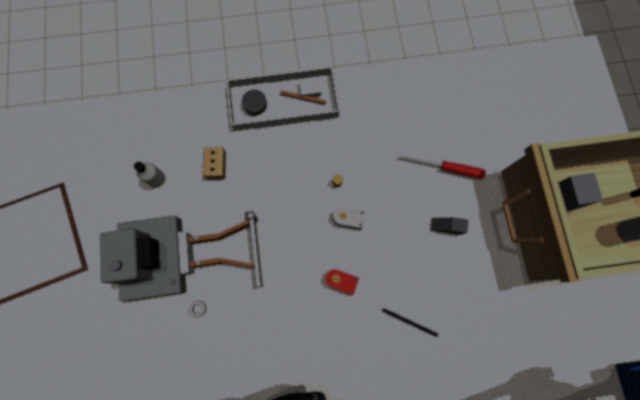

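View pics/scene0.png

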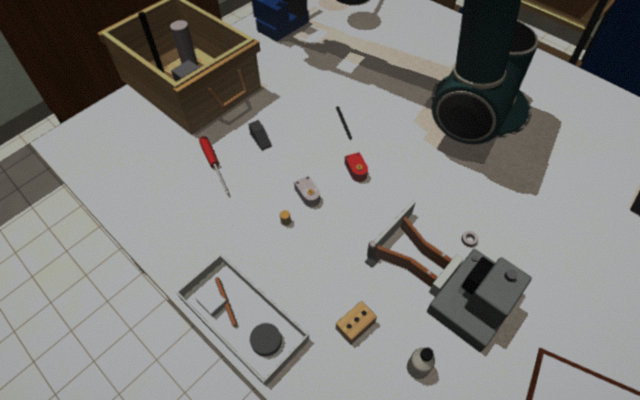

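Top view: the station is at left, with its throat at about (190,252), the hinge post at (252,217) and the gate's free end at (258,285). The lock is at (347,218), the wedge at (450,226), the red decoy at (341,281) and the plug at (337,181). In the scene view the gate runs from (375,250) to (413,208). I'll enlarge these areas to measure them.

```bash
python3 - <<'E'
import cv2,numpy as np
a=cv2.imread('pics/top0.png');b=cv2.imread('pics/scene0.png')
f=lambda im,x,y,w,h,s:cv2.convertScaleAbs(cv2.resize(im[y:y+h,x:x+w],None,fx=s,fy=s,interpolation=cv2.INTER_CUBIC),alpha=1.5)
# top: station (150..290,200..300) and lock/wedge(310..480,170..245)
A=f(a,170,200,100,100,4);B=f(a,320,170,160,75,5)
o=np.zeros((400+375+5,800,3),np.uint8)
cv2.imwrite('pics/c1.png',np.hstack([A,f(b,360,195,100,100,4)]))
cv2.imwrite('pics/c2.png',B)
E
```

```text
(no output)
```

View pics/c1.png

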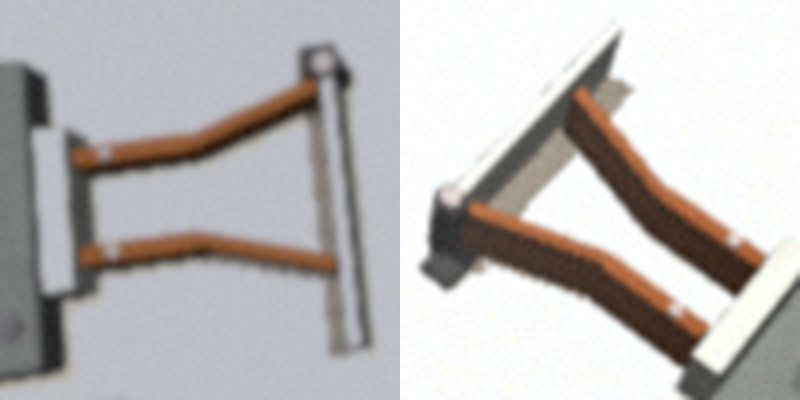

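View pics/c2.png

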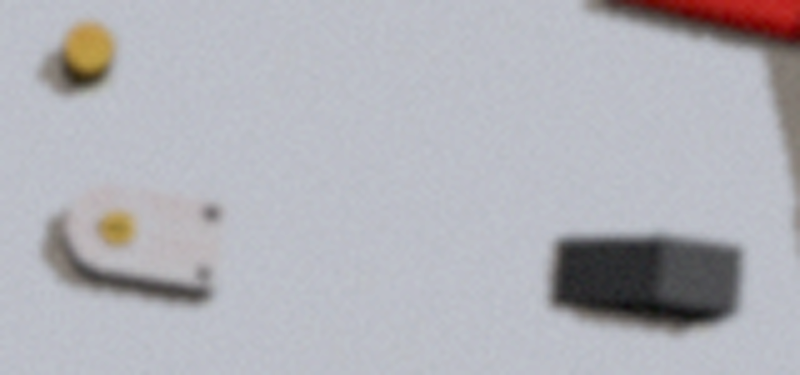

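In the top crop I see the hinge post cap at (321,62), the gate tip at (358,346), the rail knees at about (197,143) and (205,242), and the stop's edge corners at (64,128) and (75,292). In the other crop the lock runs from its nose at (65,225) to the rear corners at (215,205) and (208,290), and the wedge spans x 553–740. I need to find out which end of the wedge is its heel.

```bash
cat > fit.py <<'E'
from h import *
from scipy.optimize import least_squares
def A(x,y,ox=170,oy=200,s=4): return (ox+(x+.5)/s-.5, oy+(y+.5)/s-.5)
E
python3 - <<'E'
from fit import *
t=cap('top');s=cap('scene')
obs=[(t,A(321,62),(-110,-58,54)),(t,A(357,346),(-110,96,50)),(t,A(197,143),(-29,-26.5,40)),(t,A(205,242),(-29,26.5,40)),(t,A(64,128),(35,-45,46)),(t,A(75,292),(35,45,46)),
(s,A(50,195,360,195),(-110,-58,54)),(s,A(217,30,360,195),(-110,96,50))]
def P(p,q): c,n=np.cos(p[2]),np.sin(p[2]); return (p[0]*100+c*q[0]-n*q[1],p[1]*100+n*q[0]+c*q[1],q[2])
f=lambda p,o=obs:np.concatenate([proj(c,P(p,q))-u for c,u,q in o])
for o in(obs,obs[:6]):
    r=least_squares(f,[4,2.,1.6],args=(o,));print(r.x,np.round(r.fun.reshape(-1,2),2).tolist())
for n,(u,v) in dict(nose=(65,222),r1=(216,205),r2=(210,285),disc=(117,228),t1=(213,212),t2=(203,272)).items(): print(n,onz(t,*A(u,v,320,170,5),30).round(1))
for n,(u,v) in dict(l1=(558,240),l2=(553,305),m1=(660,236),m2=(655,308),r1=(741,245),r2=(737,310)).items(): print(n,[onz(t,*A(u,v,320,170,5),z).round(1) for z in(0,8,40)])
im=s['image'][110:160,235:285,::-1];im2=s['image'][170:210,285:335,::-1]
z=lambda i:cv2.convertScaleAbs(cv2.resize(i,None,fx=8,fy=8,interpolation=cv2.INTER_CUBIC),alpha=1.6)
cv2.imwrite('pics/c3.png',np.hstack([z(im)[:320],z(im2)]))
E
```

```text
[5.53792661 1.80083599 1.58057315] [[0.8, -0.22], [0.26, 0.09], [-2.34, 0.12], [-2.08, -0.57], [0.09, -0.52], [0.51, -0.15], [-0.28, -0.59], [-0.7, -2.8]]
[5.53162626 1.79160254 1.58217381] [[1.2, -0.07], [0.79, 0.24], [-1.92, 0.32], [-1.61, -0.37], [0.5, -0.27], [1.0, 0.11]]
nose [ 594.8 -108.4]
r1 [ 593.1 -176.8]
r2 [ 557.4 -168.2]
disc [ 588.8 -131.1]
t1 [ 590.1 -175. ]
t2 [ 563.7 -166.1]
l1 [array([ 560.5, -335.5]), array([ 559.3, -332.9]), array([ 554.5, -322.6])]
l2 [array([ 531. , -327.1]), array([ 530. , -324.6]), array([ 526.3, -314.6])]
m1 [array([ 555.9, -382.6]), array([ 554.7, -379.6]), array([ 550.1, -367.6])]
m2 [array([ 523.1, -373.1]), array([ 522.3, -370.2]), array([ 518.8, -358.6])]
r1 [array([ 546.5, -418.7]), array([ 545.5, -415.4]), array([ 541.1, -402.1])]
r2 [array([ 517.1, -410.1]), array([ 516.2, -406.9]), array([ 513. , -393.9])]
```

View pics/c3.png

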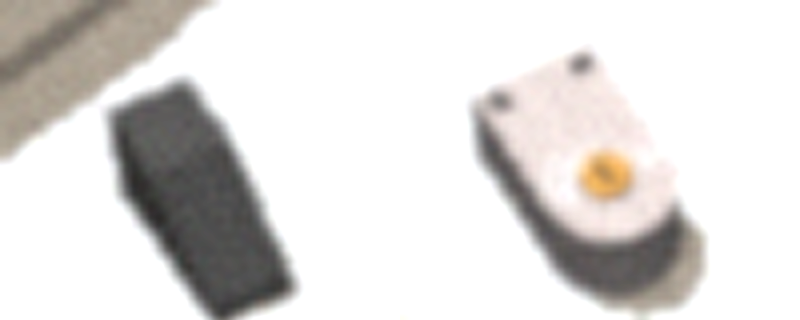

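Scene crop: the wedge's heel is the lighter, full-height end at the upper left (150,130), and its nose points down and right, towards +y. Before moving I'll refit the station pose and check clearances.

```bash
cat >> fit.py <<'E'
def P(p,q): c,n=np.cos(p[2]),np.sin(p[2]); return np.array((p[0]*100+c*q[0]-n*q[1],p[1]*100+n*q[0]+c*q[1],q[2]))
def toS(p,w):
    c,n=np.cos(p[2]),np.sin(p[2]);d=np.array(w[:2])-np.array(p[:2])*100; return np.array([c*d[0]+n*d[1],-n*d[0]+c*d[1]])
def tool():
    import cv2
    s=manip.read_state();R=cv2.Rodrigues(np.array(s['ee_rot']))[0];return s,np.array(s['ee_pos']),np.arctan2(R[1,0],R[0,0])
def go(w,phi=None):
    """print shift to world point w and angle phi in move units"""
    s,p,f=tool();d=np.array(w)-p
    print('t',round(s['t'],2),'pos',p.round(1),'phi',round(f,3),'| tx %.2f ty %.2f tz %.2f twist %.2f'%((d[0]*np.cos(f)+d[1]*np.sin(f))/25,(d[0]*np.sin(f)-d[1]*np.cos(f))/25,-d[2]/25,0 if phi is None else (f-phi)/.12))
E
python3 - <<'E'
from fit import *
t=cap('top');s=cap('scene')
obs=[(t,A(321,62),(-110,-58,54)),(t,A(357,346),(-110,96,50)),(t,A(64,128),(35,-45,46)),(t,A(75,292),(35,45,46)),
(s,A(50,195,360,195),(-110,-58,54)),(s,A(217,30,360,195),(-110,96,50))]
f=lambda p,o=obs:np.concatenate([proj(c,P(p,q))-u for c,u,q in o])
for o in(obs,obs[:4]):
    r=least_squares(f,[5.5,1.8,1.58],args=(o,));print(r.x,np.round(r.fun.reshape(-1,2),2).tolist())
p=least_squares(f,[5.5,1.8,1.58]).x
for n,w in dict(collar=onz(t,198,309,7),plug=onz(t,337,181,32),lock=(584.3,-138.7),nose=(593,-105)).items(): print(n,np.round(w,1),toS(p,w).round(1))
go((531.7,-376,120),1.32)
E
```

```text
[5.54163685 1.81697825 1.5820776 ] [[-0.0, -0.35], [-0.47, -0.07], [-0.7, -0.56], [-0.23, -0.19], [0.19, 0.05], [-0.3, -2.31]]
[5.53356264 1.8103061  1.58453613] [[0.26, -0.14], [-0.01, 0.13], [-0.41, -0.19], [0.16, 0.17]]
collar [430.8 212.3] [ 32. 123.]
plug [ 669.1 -129.5] [-312.5 -111.4]
lock [ 584.3 -138.7] [-320.7  -26.5]
nose [ 593 -105] [-287.1  -35.6]
t 0.3 pos [ 155.  -656.9  231. ] phi 0.232 | tx 17.24 ty -7.47 tz 4.44 twist -9.07
```

move_arm(
  series=[
    {"twist": -1},
    {"twist": -1},
    {"twist": -1},
    {"twist": -1},
    {"twist": -1},
    {"twist": -1},
    {"twist": -1},
    {"twist": -1},
    {"twist": -1},
    {"twist": -0.07},
  ],
  hand=0.3,
)

```text
$.series[0]: bad value
```

move_arm(
  series=[
    {"tx": 0.914, "ty": 0.738},
    {"tx": 0.914, "ty": 0.738},
    {"tx": 0.914, "ty": 0.738},
    {"tx": 0.914, "ty": 0.738},
    {"tx": 0.914, "ty": 0.738},
    {"tx": 0.914, "ty": 0.738},
    {"tx": 0.914, "ty": 0.738},
    {"tx": 0.914, "ty": 0.738},
    {"tx": 0.914, "ty": 0.738},
    {"tx": 0.914, "ty": 0.738},
    {"tx": 0.914, "ty": 0.738},
    {"tx": 0.914, "ty": 0.738},
    {"tx": 0.914, "ty": 0.738},
    {"tx": 0.914, "ty": 0.738},
    {"tx": 0.914, "ty": 0.738},
    {"tx": 0.914, "ty": 0.738},
    {"tz": 1},
    {"tz": 1},
    {"tz": 1},
    {},
  ],
)

```text
$.series[0]: bad value
```

```bash
python3 - <<'E'
from fit import *
go((531.7,-376,10),1.32);print(manip.read_state()['opening'],manip.read_state()['q'].round(2))
E
```

```text
t 0.3 pos [ 155.  -656.9  231. ] phi 0.232 | tx 17.24 ty -7.47 tz 8.84 twist -9.07
85.56337092504614 [-1.38  0.12  1.44 -0.    1.58 -0.04]
```

The rows were refused, probably because every field must be present.

move_arm(
  series=[
    {"tx": 0, "ty": 0, "tz": 0, "twist": -1},
    {"tx": 0, "ty": 0, "tz": 0, "twist": -1},
    {"tx": 0, "ty": 0, "tz": 0, "twist": -1},
    {"tx": 0, "ty": 0, "tz": 0, "twist": -1},
    {"tx": 0, "ty": 0, "tz": 0, "twist": -1},
    {"tx": 0, "ty": 0, "tz": 0, "twist": -1},
    {"tx": 0, "ty": 0, "tz": 0, "twist": -1},
    {"tx": 0, "ty": 0, "tz": 0, "twist": -1},
    {"tx": 0, "ty": 0, "tz": 0, "twist": -1},
    {"tx": 0, "ty": 0, "tz": 0, "twist": -0.07},
  ],
  hand=0.3,
)

```text
t: 1.3
ee_pos: [155.1, -656.9, 231.2]
ee_rot: [-2.479, -1.929, -0.0]
contact_force: [-0.1, -0.0, -0.4]
opening: 55.6
grasp_force: 0.0
```

move_arm(
  series=[
    {"tx": 0.91, "ty": 0.74, "tz": 0, "twist": 0},
    {"tx": 0.91, "ty": 0.74, "tz": 0, "twist": 0},
    {"tx": 0.91, "ty": 0.74, "tz": 0, "twist": 0},
    {"tx": 0.91, "ty": 0.74, "tz": 0, "twist": 0},
    {"tx": 0.91, "ty": 0.74, "tz": 0, "twist": 0},
    {"tx": 0.91, "ty": 0.74, "tz": 0, "twist": 0},
    {"tx": 0.91, "ty": 0.74, "tz": 0, "twist": 0},
    {"tx": 0.91, "ty": 0.74, "tz": 0, "twist": 0},
    {"tx": 0.91, "ty": 0.74, "tz": 0, "twist": 0},
    {"tx": 0.91, "ty": 0.74, "tz": 0, "twist": 0},
    {"tx": 0.91, "ty": 0.74, "tz": 0, "twist": 0},
    {"tx": 0.91, "ty": 0.74, "tz": 0, "twist": 0},
    {"tx": 0.91, "ty": 0.74, "tz": 0, "twist": 0},
    {"tx": 0.91, "ty": 0.74, "tz": 0, "twist": 0},
    {"tx": 0.91, "ty": 0.74, "tz": 0, "twist": 0},
    {"tx": 0.91, "ty": 0.74, "tz": 0, "twist": 0},
    {"tx": 0, "ty": 0, "tz": 1, "twist": 0},
    {"tx": 0, "ty": 0, "tz": 1, "twist": 0},
    {"tx": 0, "ty": 0, "tz": 1, "twist": 0},
    {"tx": 0, "ty": 0, "tz": 0, "twist": 0},
  ],
)

```text
t: 3.3
ee_pos: [531.0, -376.8, 152.6]
ee_rot: [-2.48, -1.92, 0.002]
contact_force: [-0.6, 0.3, -0.1]
opening: 55.2
grasp_force: 0.0
```

```bash
python3 - <<'E'
from fit import *
go((531.7,-376,10),1.32);print(manip.read_state()['q'].round(2))
c=cams.capture('scene');i=c['image'][60:210,170:370,::-1];cv2.imwrite('pics/w1.png',cv2.convertScaleAbs(cv2.resize(i,None,fx=4,fy=4,interpolation=cv2.INTER_CUBIC),alpha=1.5))
E
```

```text
t 3.3 pos [ 531.  -376.8  152.6] phi 1.317 | tx 0.04 ty 0.02 tz 5.70 twist -0.02
[-0.66  0.1   1.59 -0.    1.46 -0.4 ]
```

View pics/w1.png

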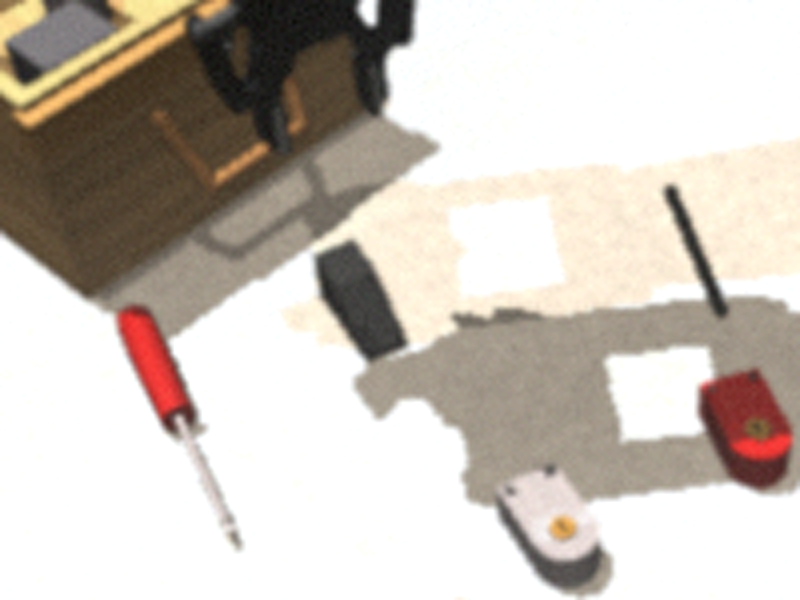

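The gripper hovers over the wedge (wedge top at (350,265) in the crop), and the drawer handle at (210,150) is clear behind it. Descending to grip.

move_arm(
  series=[
    {"tx": 0.04, "ty": 0.02, "tz": 1, "twist": 0},
    {"tx": 0, "ty": 0, "tz": 1, "twist": 0},
    {"tx": 0, "ty": 0, "tz": 1, "twist": 0},
    {"tx": 0, "ty": 0, "tz": 1, "twist": 0},
    {"tx": 0, "ty": 0, "tz": 1, "twist": 0},
    {"tx": 0, "ty": 0, "tz": 0.4, "twist": 0},
    {"tx": 0, "ty": 0, "tz": 0.3, "twist": 0},
    {"tx": 0, "ty": 0, "tz": 0, "twist": 0},
  ],
)

```text
t: 4.15
ee_pos: [533.0, -377.1, 14.3]
ee_rot: [2.482, 1.926, 0.0]
contact_force: [-0.4, -0.3, -0.7]
opening: 55.5
grasp_force: 0.0
```

move_arm(
  series=[
    {"tx": 0, "ty": 0, "tz": 0, "twist": 0},
    {"tx": 0, "ty": 0, "tz": 0, "twist": 0},
    {"tx": 0, "ty": 0, "tz": 0, "twist": 0},
    {"tx": 0, "ty": 0, "tz": 0, "twist": 0},
    {"tx": 0, "ty": 0, "tz": 0, "twist": 0},
    {"tx": 0, "ty": 0, "tz": 0, "twist": 0},
  ],
  hand=-1,
)

```text
t: 4.75
ee_pos: [533.5, -377.4, 15.5]
ee_rot: [2.48, 1.925, 0.001]
contact_force: [0.1, -0.4, 6.1]
opening: 29.3
grasp_force: 60.5
```

Gripped: opening 29.3 mm, grip force 60 N. Lifting.

move_arm(
  series=[
    {"tx": 0, "ty": 0, "tz": -0.5, "twist": 0},
    {"tx": 0, "ty": 0, "tz": -1, "twist": -1},
    {"tx": 0, "ty": 0, "tz": -1, "twist": -1},
    {"tx": 0, "ty": 0, "tz": -1, "twist": 0},
    {"tx": 0, "ty": 0, "tz": 0, "twist": 0},
  ],
)

```text
t: 5.25
ee_pos: [534.0, -377.8, 105.9]
ee_rot: [2.229, 2.206, 0.001]
contact_force: [0.6, 0.3, -3.9]
opening: 28.9
grasp_force: 59.7
```

```bash
cat >> fit.py <<'E'
S=np.array([5.54,1.814,1.583])
E
python3 - <<'E'
from fit import *
s=manip.read_state();print(s['opening'],s['contact_force'].round(1))
print(P(S,(-75,84,95)));go(P(S,(-75,84,95)),1.583)
E
```

```text
28.8977480192291 [ 0.6  0.3 -3.9]
[470.92150774 105.38050169  95.        ]
t 5.25 pos [ 534.  -377.8  105.9] phi 1.56 | tx 19.30 ty -2.73 tz 0.44 twist -0.19
```

move_arm(
  series=[
    {"tx": 0.965, "ty": -0.137, "tz": 0, "twist": 0},
    {"tx": 0.965, "ty": -0.137, "tz": 0, "twist": 0},
    {"tx": 0.965, "ty": -0.137, "tz": 0, "twist": 0},
    {"tx": 0.965, "ty": -0.137, "tz": 0, "twist": 0},
    {"tx": 0.965, "ty": -0.137, "tz": 0, "twist": 0},
    {"tx": 0.965, "ty": -0.137, "tz": 0, "twist": 0},
    {"tx": 0.965, "ty": -0.137, "tz": 0, "twist": 0},
    {"tx": 0.965, "ty": -0.137, "tz": 0, "twist": 0},
    {"tx": 0.965, "ty": -0.137, "tz": 0, "twist": 0},
    {"tx": 0.965, "ty": -0.137, "tz": 0, "twist": 0},
    {"tx": 0.965, "ty": -0.137, "tz": 0, "twist": 0},
    {"tx": 0.965, "ty": -0.137, "tz": 0, "twist": 0},
    {"tx": 0.965, "ty": -0.137, "tz": 0, "twist": 0},
    {"tx": 0.965, "ty": -0.137, "tz": 0, "twist": 0},
    {"tx": 0.965, "ty": -0.137, "tz": 0, "twist": 0},
    {"tx": 0.965, "ty": -0.137, "tz": 0, "twist": 0},
    {"tx": 0.965, "ty": -0.137, "tz": 0, "twist": 0},
    {"tx": 0.965, "ty": -0.137, "tz": 0, "twist": 0},
    {"tx": 0.965, "ty": -0.137, "tz": 0, "twist": 0},
    {"tx": 0.965, "ty": -0.137, "tz": 0, "twist": -0.19},
  ],
)

```text
t: 7.25
ee_pos: [468.7, 107.2, 100.4]
ee_rot: [-2.208, -2.234, 0.001]
contact_force: [0.6, 0.0, -4.1]
opening: 29.1
grasp_force: 59.8
```

move_arm(
  series=[
    {"tx": 0, "ty": 0, "tz": 0, "twist": 0},
    {"tx": 0, "ty": 0, "tz": 0, "twist": 0},
  ],
)

```text
t: 7.45
ee_pos: [469.0, 106.5, 100.6]
ee_rot: [-2.207, -2.235, 0.001]
contact_force: [-0.2, 0.1, -4.3]
opening: 28.7
grasp_force: 59.7
```

```bash
python3 - <<'E'
from fit import *
go(P(S,(-75,84,18)),1.583)
t=cap('top')
i=t['image'][180:330,160:310,::-1];a=cv2.convertScaleAbs(cv2.resize(i,None,fx=4,fy=4,interpolation=cv2.INTER_CUBIC),alpha=1.5)
cv2.imwrite('pics/g1.png',a)
E
```

```text
t 7.45 pos [469.  106.5 100.6] phi 1.584 | tx -0.04 ty 0.08 tz 3.30 twist 0.00
```

View pics/g1.png

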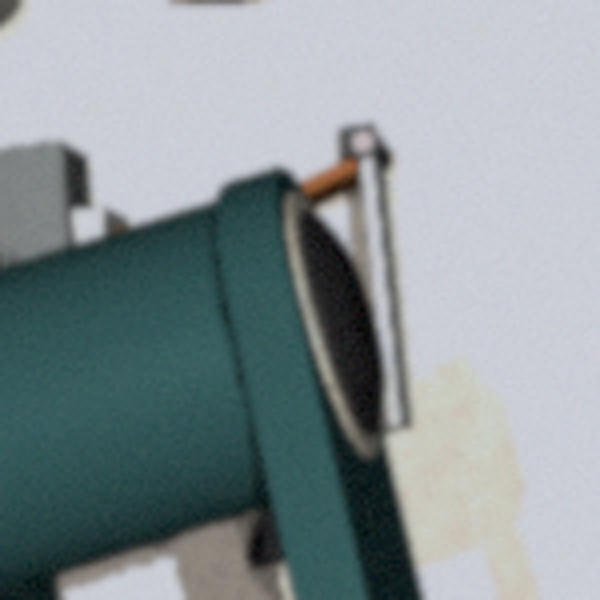

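The arm hides the wedge from the top camera; the gate is still shut, with its tip at (398,425) in the crop. Descending behind the overhang.

move_arm(
  series=[
    {"tx": -0.04, "ty": 0.08, "tz": 0.5, "twist": 0},
    {"tx": 0, "ty": 0, "tz": 0.5, "twist": 0},
    {"tx": 0, "ty": 0, "tz": 0.5, "twist": 0},
    {"tx": 0, "ty": 0, "tz": 0.5, "twist": 0},
    {"tx": 0, "ty": 0, "tz": 0.5, "twist": 0},
    {"tx": 0, "ty": 0, "tz": 0.4, "twist": 0},
    {"tx": 0, "ty": 0, "tz": 0.3, "twist": 0},
    {"tx": 0, "ty": 0, "tz": 0, "twist": 0},
    {"tx": 0, "ty": 0, "tz": 0, "twist": 0},
  ],
)

```text
t: 8.4
ee_pos: [471.6, 105.4, 21.5]
ee_rot: [2.208, 2.235, 0.0]
contact_force: [-0.5, 0.7, -4.5]
opening: 29.0
grasp_force: 59.7
```

```bash
python3 - <<'E'
from fit import *
c=cap('scene')
i=c['image'][170:320,340:540,::-1];a=cv2.convertScaleAbs(cv2.resize(i,None,fx=4,fy=4,interpolation=cv2.INTER_CUBIC),alpha=1.5)
cv2.imwrite('pics/g2.png',a)
s,p,f=tool();print(p,f,toS(S,p))
# arc rows: radius 142->126, offset 26.5, steps .1 rad
H=np.array(P(S,(-110,-58,0))[:2]);n=23;prev=None;D=.1
for k in range(0,n+1):
    tt=k*D;r=142-16*min(1,tt/1.2);q=np.array([-110,-58])+r*np.array([-np.sin(tt),np.cos(tt)])+26.5*np.array([np.cos(tt),np.sin(tt)])
    if prev is not None:
        d=q-prev;pt=tt-D
        print(k,'tx %.2f ty %.2f'%((d@[np.cos(pt),np.sin(pt)])/25,(d@[np.sin(pt),-np.cos(pt)])/25))
    prev=q
E
```

```text
[471.7617219  105.41089351  21.80710325] 1.582991263652245 [-74.97986388  83.15947752]
1 tx -0.57 ty -0.02
2 tx -0.56 ty -0.02
3 tx -0.56 ty -0.02
4 tx -0.55 ty -0.03
5 tx -0.55 ty -0.03
6 tx -0.54 ty -0.03
7 tx -0.54 ty -0.03
8 tx -0.53 ty -0.03
9 tx -0.52 ty -0.03
10 tx -0.52 ty -0.03
11 tx -0.51 ty -0.03
12 tx -0.51 ty -0.03
13 tx -0.51 ty -0.08
14 tx -0.51 ty -0.08
15 tx -0.51 ty -0.08
16 tx -0.51 ty -0.08
17 tx -0.51 ty -0.08
18 tx -0.51 ty -0.08
19 tx -0.51 ty -0.08
20 tx -0.51 ty -0.08
21 tx -0.51 ty -0.08
22 tx -0.51 ty -0.08
23 tx -0.51 ty -0.08
```

View pics/g2.png

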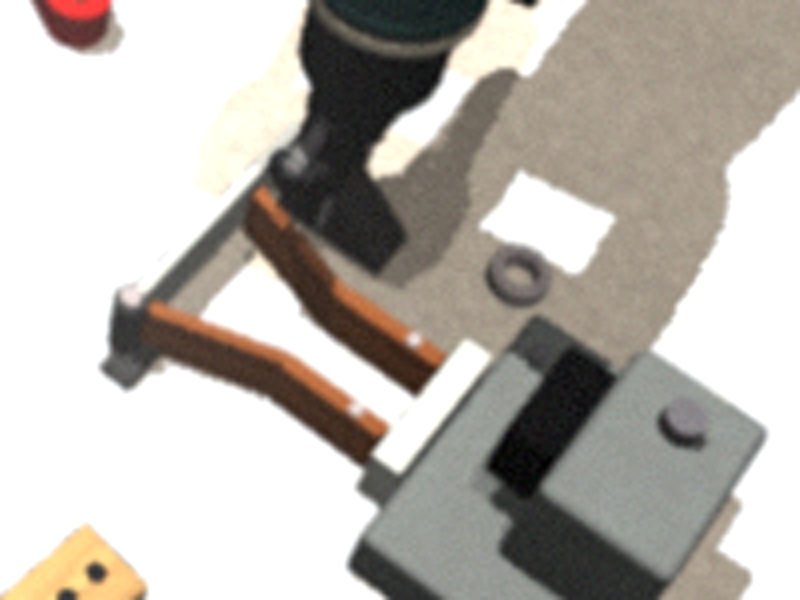

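The wedge (dark, nose at (390,250)) stands behind the gate's overhang, clear of the rail. Opening the gate along the arc.

move_arm(
  series=[
    {"tx": -0.17, "ty": 0, "tz": 0, "twist": 0},
    {"tx": -0.17, "ty": 0, "tz": 0, "twist": 0},
    {"tx": -0.57, "ty": -0.02, "tz": 0, "twist": -0.833},
    {"tx": -0.56, "ty": -0.02, "tz": 0, "twist": -0.833},
    {"tx": -0.56, "ty": -0.02, "tz": 0, "twist": -0.833},
    {"tx": -0.55, "ty": -0.03, "tz": 0, "twist": -0.833},
    {"tx": -0.55, "ty": -0.03, "tz": 0, "twist": -0.833},
    {"tx": -0.54, "ty": -0.03, "tz": 0, "twist": -0.833},
    {"tx": -0.54, "ty": -0.03, "tz": 0, "twist": -0.833},
    {"tx": -0.53, "ty": -0.03, "tz": 0, "twist": -0.833},
    {"tx": -0.52, "ty": -0.03, "tz": 0, "twist": -0.833},
    {"tx": -0.52, "ty": -0.03, "tz": 0, "twist": -0.833},
    {"tx": 0, "ty": 0, "tz": 0, "twist": 0},
    {"tx": 0, "ty": 0, "tz": 0, "twist": 0},
  ],
)

```text
t: 9.85
ee_pos: [522.7, -23.7, 21.3]
ee_rot: [-0.872, -3.018, -0.0]
contact_force: [-0.5, 0.2, -4.0]
opening: 29.0
grasp_force: 59.6
```

```bash
python3 - <<'E'
from fit import *
s,p,f=tool();print(p,f-1.583,toS(S,p),s['contact_force'])
tt=1.0;q=np.array([-110,-58])+128.7*np.array([-np.sin(tt),np.cos(tt)])+26.5*np.array([np.cos(tt),np.sin(tt)]);print('ideal',q);go(P(S,(q[0],q[1],21)),1+1.583)
E
```

```text
[522.72774586 -23.7371883   21.29197441] 0.9962859745126795 [-204.74028608   33.77329056] [-0.49660778  0.22232969 -3.99802902]
ideal [-203.97930464   33.83588786]
t 9.85 pos [522.7 -23.7  21.3] phi 2.579 | tx 0.02 ty 0.02 tz 0.01 twist -0.03
```

On track. Swinging on to about 2.3 rad.

move_arm(
  series=[
    {"tx": -0.51, "ty": -0.03, "tz": 0, "twist": -0.833},
    {"tx": -0.51, "ty": -0.03, "tz": 0, "twist": -0.833},
    {"tx": -0.51, "ty": -0.08, "tz": 0, "twist": -0.833},
    {"tx": -0.51, "ty": -0.08, "tz": 0, "twist": -0.833},
    {"tx": -0.51, "ty": -0.08, "tz": 0, "twist": -0.833},
    {"tx": -0.51, "ty": -0.08, "tz": 0, "twist": -0.833},
    {"tx": -0.51, "ty": -0.08, "tz": 0, "twist": -0.833},
    {"tx": -0.51, "ty": -0.08, "tz": 0, "twist": -0.833},
    {"tx": -0.51, "ty": -0.08, "tz": 0, "twist": -0.833},
    {"tx": -0.51, "ty": -0.08, "tz": 0, "twist": -0.833},
    {"tx": -0.51, "ty": -0.08, "tz": 0, "twist": -0.833},
    {"tx": -0.51, "ty": -0.08, "tz": 0, "twist": -0.833},
    {"tx": 0, "ty": 0, "tz": 0, "twist": 0},
    {"tx": 0, "ty": 0, "tz": 0.1, "twist": 0},
    {"tx": 0, "ty": 0, "tz": 0.1, "twist": 0},
    {"tx": 0, "ty": 0, "tz": 0, "twist": 0},
  ],
)

```text
t: 11.45
ee_pos: [667.3, -45.4, 15.8]
ee_rot: [0.986, -2.982, -0.001]
contact_force: [0.4, -0.9, -4.2]
opening: 28.9
grasp_force: 59.6
```

```bash
python3 - <<'E'
from fit import *
s,p,f=tool();print(p,f+2*np.pi-1.583,toS(S,p),s['contact_force'])
go(p)
E
```

```text
[667.25650808 -45.38991813  15.77484771] 2.1972239671331835 [-228.15514157 -110.4804732 ] [ 0.39606488 -0.86463671 -4.2042555 ]
t 11.45 pos [667.3 -45.4  15.8] phi -2.503 | tx -0.00 ty 0.00 tz -0.00 twist 0.00
```

move_arm(
  series=[
    {"tx": 0, "ty": 0, "tz": 0.08, "twist": 0},
    {"tx": 0, "ty": 0, "tz": 0.08, "twist": 0},
    {"tx": 0, "ty": 0, "tz": 0, "twist": 0},
  ],
)

```text
t: 11.75
ee_pos: [668.4, -45.6, 15.4]
ee_rot: [-0.987, 2.981, -0.001]
contact_force: [-14.7, -0.5, 25.0]
opening: 28.9
grasp_force: 63.4
```

move_arm(
  series=[
    {"tx": 0, "ty": 0, "tz": -0.05, "twist": 0},
    {"tx": 0, "ty": 0, "tz": 0, "twist": 0},
  ],
)

```text
t: 11.95
ee_pos: [668.5, -45.6, 15.5]
ee_rot: [-0.987, 2.981, -0.001]
contact_force: [-6.0, -0.1, 11.8]
opening: 29.2
grasp_force: 61.8
```

move_arm(
  series=[
    {"tx": 0, "ty": 0, "tz": 0, "twist": 0},
    {"tx": 0, "ty": 0, "tz": 0, "twist": 0},
    {"tx": 0, "ty": 0, "tz": 0, "twist": 0},
    {"tx": 0, "ty": 0, "tz": 0, "twist": 0},
    {"tx": 0, "ty": 0, "tz": -0.4, "twist": 0},
    {"tx": 0, "ty": 0, "tz": -1, "twist": 0},
    {"tx": 0, "ty": 0, "tz": -1, "twist": 0},
    {"tx": 0, "ty": 0, "tz": -1, "twist": 0},
    {"tx": 0, "ty": 0, "tz": 0, "twist": 0},
  ],
  hand=0.1,
)

```text
t: 12.85
ee_pos: [669.7, -45.5, 103.5]
ee_rot: [-0.987, 2.977, -0.004]
contact_force: [-0.4, 0.2, 0.7]
opening: 46.8
grasp_force: 0.0
```

```bash
python3 - <<'E'
from fit import *
go((584.3,-138.7,100),1.31)
s=manip.read_state();print(s['opening'],s['contact_force'].round(1))
c=cap('scene')
i=c['image'][140:290,260:460,::-1];a=cv2.convertScaleAbs(cv2.resize(i,None,fx=4,fy=4,interpolation=cv2.INTER_CUBIC),alpha=1.5)
cv2.imwrite('pics/g3.png',a)
E
```

```text
t 12.85 pos [669.7 -45.5 103.5] phi -2.501 | tx 4.97 ty -0.95 tz 0.14 twist -31.76
46.80424690307509 [-0.4  0.2  0.7]
```

View pics/g3.png

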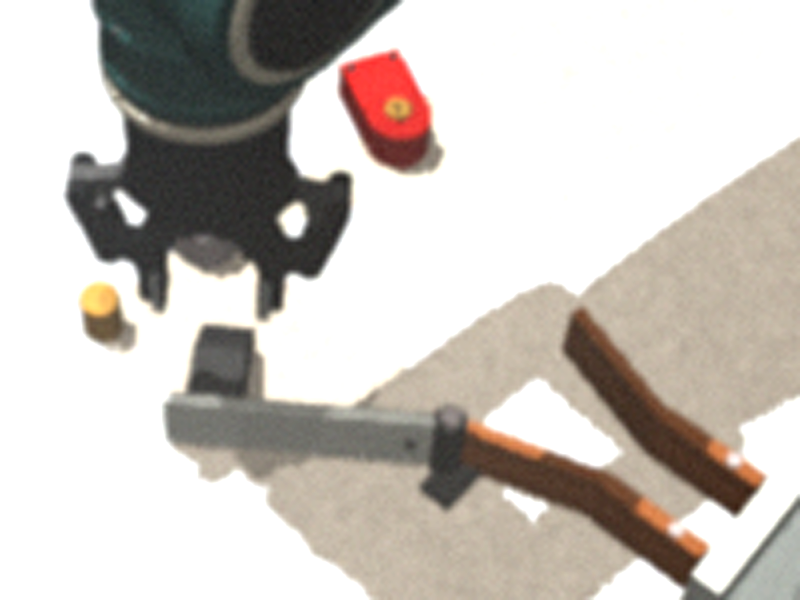

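The gate is propped open at about 2.2 rad: plate from (170,415) to (440,435), wedge at (220,360), plug untouched. Next is the lock case.

move_arm(
  series=[
    {"tx": 0, "ty": 0, "tz": 0, "twist": 1},
    {"tx": 0, "ty": 0, "tz": 0, "twist": 1},
    {"tx": 0, "ty": 0, "tz": 0, "twist": 1},
    {"tx": 0, "ty": 0, "tz": 0, "twist": 1},
    {"tx": 0, "ty": 0, "tz": 0, "twist": 1},
    {"tx": 0, "ty": 0, "tz": 0, "twist": 1},
    {"tx": 0, "ty": 0, "tz": 0, "twist": 1},
    {"tx": 0, "ty": 0, "tz": 0, "twist": 1},
    {"tx": 0, "ty": 0, "tz": 0, "twist": 1},
    {"tx": 0, "ty": 0, "tz": 0, "twist": 1},
    {"tx": 0, "ty": 0, "tz": 0, "twist": 1},
    {"tx": 0, "ty": 0, "tz": 0, "twist": 1},
    {"tx": 0, "ty": 0, "tz": 0, "twist": 1},
    {"tx": 0, "ty": 0, "tz": 0, "twist": 1},
    {"tx": 0, "ty": 0, "tz": 0, "twist": 1},
    {"tx": 0, "ty": 0, "tz": 0, "twist": 1},
    {"tx": 0, "ty": 0, "tz": 0, "twist": 1},
    {"tx": 0, "ty": 0, "tz": 0, "twist": 1},
    {"tx": 0, "ty": 0, "tz": 0, "twist": 1},
    {"tx": 0, "ty": 0, "tz": 0, "twist": 1},
  ],
  hand=0.4,
)

```text
t: 14.9
ee_pos: [667.7, -45.2, 97.7]
ee_rot: [-2.425, -1.996, 0.001]
contact_force: [0.0, -0.3, -0.2]
opening: 60.0
grasp_force: 0.0
```

```bash
python3 - <<'E'
from fit import *
c=cap('scene');t=cap('top')
g=lambda x,y:onz(c,*A(x,y,285,170,8),30).round(1)
print('disc',g(205,175),'scr',g(100,100),g(180,62))
# brass disc centroid now, both views
for n,k,b in(('scene',c,(290,170,330,210)),('top',t,(325,195,370,240))):
    x0,y0,x1,y1=b;h=cv2.cvtColor(k['image'][y0:y1,x0:x1],cv2.COLOR_RGB2HSV);m=(h[...,1]>110)&(h[...,0]>8)&(h[...,0]<35)
    y,x=np.nonzero(m);print(n,len(x),onz(k,x.mean()+x0,y.mean()+y0,30).round(1) if len(x) else 0)
go((579.1,-158,103),1.31)
E
```

```text
disc [ 588.9 -130.7] scr [ 589.5 -173.2] [ 562.9 -165.3]
scene 0 0
top 0 0
t 15.0 pos [667.7 -45.3  97.7] phi 1.38 | tx -5.10 ty -2.62 tz -0.21 twist 0.58
```

move_arm(
  series=[
    {"tx": 0, "ty": 0, "tz": 0, "twist": 0.92},
    {"tx": -0.9, "ty": -0.34, "tz": 0, "twist": 0},
    {"tx": -0.9, "ty": -0.34, "tz": 0, "twist": 0},
    {"tx": -0.9, "ty": -0.34, "tz": 0, "twist": 0},
    {"tx": -0.9, "ty": -0.34, "tz": 0, "twist": 0},
    {"tx": -0.9, "ty": -0.34, "tz": 0, "twist": 0},
    {"tx": -0.86, "ty": -0.33, "tz": 0, "twist": 0},
    {"tx": 0, "ty": 0, "tz": 1, "twist": 0},
    {"tx": 0, "ty": 0, "tz": 1, "twist": 0},
    {"tx": 0, "ty": 0, "tz": 0.5, "twist": 0},
    {"tx": 0, "ty": 0, "tz": 0.5, "twist": 0},
    {"tx": 0, "ty": 0, "tz": 0.3, "twist": 0},
    {"tx": 0, "ty": 0, "tz": 0.1, "twist": 0},
    {"tx": 0, "ty": 0, "tz": 0, "twist": 0},
  ],
)

```text
t: 16.4
ee_pos: [580.3, -158.4, 13.7]
ee_rot: [2.527, 1.866, 0.0]
contact_force: [-0.7, -0.0, 0.6]
opening: 59.8
grasp_force: 0.0
```

```bash
python3 - <<'E'
from fit import *
go((579.6,-158.2,10),1.27)
E
```

```text
t 16.4 pos [ 580.3 -158.4   13.7] phi 1.272 | tx -0.00 ty -0.03 tz 0.15 twist 0.02
```

Well placed. Closing on the case.

move_arm(
  series=[
    {"tx": 0, "ty": 0, "tz": 0, "twist": 0},
    {"tx": 0, "ty": 0, "tz": 0, "twist": 0},
    {"tx": 0, "ty": 0, "tz": 0, "twist": 0},
    {"tx": 0, "ty": 0, "tz": 0, "twist": 0},
    {"tx": 0, "ty": 0, "tz": 0, "twist": 0},
  ],
  hand=-1,
)

```text
t: 16.9
ee_pos: [580.6, -158.6, 14.6]
ee_rot: [2.527, 1.865, 0.001]
contact_force: [-1.4, 0.8, 6.0]
opening: 38.5
grasp_force: 61.7
```

```bash
python3 - <<'E'
from fit import *
s,p,f=tool();print(p,f,toS(S,p))
go(P(S,(-250,0,p[2])),1.583)
E
```

```text
[ 580.61515545 -158.554169     14.64395976] 1.271818912671249 [-340.25364928  -22.46458698]
t 16.9 pos [ 580.6 -158.6   14.6] phi 1.272 | tx 3.16 ty -1.96 tz -0.00 twist -2.59
```

move_arm(
  series=[
    {"tx": 0, "ty": 0, "tz": 0.02, "twist": 0},
    {"tx": 0, "ty": -0.2, "tz": 0, "twist": -0.4},
    {"tx": 0, "ty": -0.2, "tz": 0, "twist": -0.4},
    {"tx": 0, "ty": -0.2, "tz": 0, "twist": -0.4},
    {"tx": 0, "ty": -0.2, "tz": 0, "twist": -0.4},
    {"tx": 0, "ty": -0.1, "tz": 0, "twist": -0.5},
    {"tx": 0, "ty": 0, "tz": 0, "twist": -0.49},
    {"tx": 0, "ty": 0, "tz": 0, "twist": 0},
  ],
)

```text
t: 17.7
ee_pos: [559.0, -153.7, 14.6]
ee_rot: [2.204, 2.236, 0.002]
contact_force: [-0.8, 1.3, 10.1]
opening: 38.4
grasp_force: 62.1
```

```bash
python3 - <<'E'
from fit import *
s,p,f=tool();print(p,f,toS(S,p),s['contact_force'],s['opening'])
go(P(S,(-250,0,p[2])),1.583)
E
```

```text
[ 559.01190984 -153.74741834   14.58492735] 1.5848696142740941 [-335.18362415   -0.92160859] [-0.8412317   1.31955782 10.07896923] 38.37550345307017
t 17.7 pos [ 559.  -153.7   14.6] phi 1.585 | tx 3.41 ty -0.03 tz -0.00 twist 0.02
```

move_arm(
  series=[
    {"tx": 0.4, "ty": -0.03, "tz": 0, "twist": 0},
    {"tx": 0.4, "ty": 0, "tz": 0, "twist": 0},
    {"tx": 0.4, "ty": 0, "tz": 0, "twist": 0},
    {"tx": 0.4, "ty": 0, "tz": 0, "twist": 0},
    {"tx": 0.4, "ty": 0, "tz": 0, "twist": 0},
    {"tx": 0.4, "ty": 0, "tz": 0, "twist": 0},
    {"tx": 0.4, "ty": 0, "tz": 0, "twist": 0},
    {"tx": 0.4, "ty": 0, "tz": 0, "twist": 0},
    {"tx": 0.4, "ty": 0, "tz": 0, "twist": 0},
    {"tx": 0.4, "ty": 0, "tz": 0, "twist": 0},
    {"tx": 0.4, "ty": 0, "tz": 0, "twist": 0},
    {"tx": 0.4, "ty": 0, "tz": 0, "twist": 0},
    {"tx": 0, "ty": 0, "tz": 0, "twist": 0},
  ],
)

```text
t: 19.0
ee_pos: [557.0, -33.0, 14.6]
ee_rot: [2.206, 2.234, 0.003]
contact_force: [0.0, 4.1, 9.3]
opening: 38.7
grasp_force: 62.1
```

```bash
python3 - <<'E'
from fit import *
s,p,f=tool();print(p,f,toS(S,p),s['contact_force'],s['opening'])
go(P(S,(-120,0,p[2])),1.583)
c=cap('scene')
i=c['image'][160:310,290:490,::-1];a=cv2.convertScaleAbs(cv2.resize(i,None,fx=4,fy=4,interpolation=cv2.INTER_CUBIC),alpha=1.5)
# project station centre line at z=0 and z=30
for x in(-210,-29):
    for z in(0,): print(x,(proj(c,P(S,(x,0,z)))-[290,160])*4)
cv2.imwrite('pics/g4.png',a)
E
```

```text
[556.95738047 -32.96207269  14.63260255] 1.5831160531046162 [-214.38220047   -0.3412205 ] [0.04455672 4.09420289 9.28947617] 38.66340930944076
t 19.0 pos [557.  -33.   14.6] phi 1.583 | tx 3.78 ty -0.01 tz -0.00 twist 0.00
-210 [246.54861901 216.73270866]
-29 [501.08125725 397.43815202]
```

View pics/g4.png

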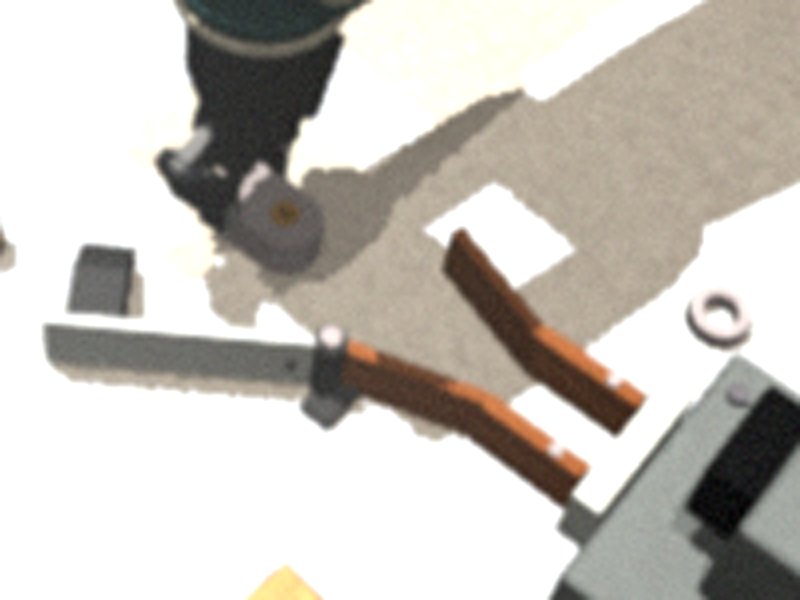

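The case is on the centre line and flat on the table, nose at (295,265) pointing into the mouth. The gate is still propped, with the wedge at (100,280). Continuing into the mouth.

move_arm(
  series=[
    {"tx": 0.4, "ty": 0, "tz": 0, "twist": 0},
    {"tx": 0.4, "ty": 0, "tz": 0, "twist": 0},
    {"tx": 0.4, "ty": 0, "tz": 0, "twist": 0},
    {"tx": 0.4, "ty": 0, "tz": 0, "twist": 0},
    {"tx": 0.4, "ty": 0, "tz": 0, "twist": 0},
    {"tx": 0.4, "ty": 0, "tz": 0, "twist": 0},
    {"tx": 0.4, "ty": 0, "tz": 0, "twist": 0},
    {"tx": 0.4, "ty": 0, "tz": 0, "twist": 0},
    {"tx": 0.4, "ty": 0, "tz": 0, "twist": 0},
    {"tx": 0.1, "ty": 0, "tz": 0, "twist": 0},
    {"tx": 0, "ty": 0, "tz": 0, "twist": 0},
  ],
)

```text
t: 20.15
ee_pos: [555.9, 59.0, 14.6]
ee_rot: [2.206, 2.234, 0.003]
contact_force: [-0.3, 1.0, 10.0]
opening: 38.4
grasp_force: 62.1
```

move_arm(
  series=[
    {"tx": 0, "ty": 0, "tz": 0, "twist": 0},
    {"tx": 0, "ty": 0, "tz": 0, "twist": 0},
    {"tx": 0, "ty": 0, "tz": 0, "twist": 0},
  ],
  hand=0.15,
)

```text
t: 20.45
ee_pos: [554.8, 58.8, 13.0]
ee_rot: [-2.208, -2.234, 0.0]
contact_force: [-0.0, -0.6, -0.1]
opening: 48.9
grasp_force: 0.0
```

```bash
python3 - <<'E'
from fit import *
s,p,f=tool();print(p,f,toS(S,p),s['contact_force'],s['opening'])
E
```

```text
[554.78176461  58.80017825  12.97710127] 1.5824465092006634 [-122.60023265    0.71442462] [-0.04247029 -0.58428902 -0.10042579] 48.869723334688345
```

Released. Lifting, stepping back, closing the fingers and coming down behind the case to push it home.

move_arm(
  series=[
    {"tx": 0, "ty": 0, "tz": -0.5, "twist": 0},
    {"tx": 0, "ty": 0, "tz": -1, "twist": 0},
    {"tx": 0, "ty": 0, "tz": -0.7, "twist": 0},
    {"tx": 0, "ty": 0, "tz": 0, "twist": 0},
  ],
)

```text
t: 20.85
ee_pos: [556.3, 58.9, 71.6]
ee_rot: [2.206, 2.232, 0.005]
contact_force: [0.3, -0.4, 0.6]
opening: 49.0
grasp_force: 0.0
```

move_arm(
  series=[
    {"tx": -0.8, "ty": 0, "tz": 0, "twist": 0},
    {"tx": -0.9, "ty": 0.03, "tz": 0, "twist": 0},
    {"tx": 0, "ty": 0, "tz": 0, "twist": 0},
    {"tx": 0, "ty": 0, "tz": 0, "twist": 0},
    {"tx": 0, "ty": 0, "tz": 0.9, "twist": 0},
    {"tx": 0, "ty": 0, "tz": 0.9, "twist": 0},
    {"tx": 0, "ty": 0, "tz": 0.4, "twist": 0},
    {"tx": 0, "ty": 0, "tz": 0, "twist": 0},
  ],
  hand=-1,
)

```text
t: 21.65
ee_pos: [555.3, 16.9, 11.7]
ee_rot: [-2.206, -2.234, 0.003]
contact_force: [0.0, 0.2, -0.3]
opening: 0.5
grasp_force: 0.0
```

```bash
python3 - <<'E'
from fit import *
s,p,f=tool();print(p,f,toS(S,p),s['contact_force'],s['opening'])
go(P(S,(-46,0,9)),1.583)
E
```

```text
[555.28768236  16.87815876  11.67997254] 1.583006765692947 [-164.52530437    0.72013448] [ 0.00911063  0.15365578 -0.33344176] 0.4594673686578368
t 21.65 pos [555.3  16.9  11.7] phi 1.583 | tx 4.74 ty 0.03 tz 0.11 twist 0.00
```

move_arm(
  series=[
    {"tx": 0.2, "ty": 0.03, "tz": 0.05, "twist": 0},
    {"tx": 0.2, "ty": 0, "tz": 0, "twist": 0},
    {"tx": 0.2, "ty": 0, "tz": 0, "twist": 0},
    {"tx": 0.2, "ty": 0, "tz": 0, "twist": 0},
    {"tx": 0.2, "ty": 0, "tz": 0, "twist": 0},
    {"tx": 0.2, "ty": 0, "tz": 0, "twist": 0},
    {"tx": 0.2, "ty": 0, "tz": 0, "twist": 0},
    {"tx": 0.2, "ty": 0, "tz": 0, "twist": 0},
    {"tx": 0.2, "ty": 0, "tz": 0, "twist": 0},
    {"tx": 0.2, "ty": 0, "tz": 0, "twist": 0},
    {"tx": 0.2, "ty": 0, "tz": 0, "twist": 0},
    {"tx": 0.2, "ty": 0, "tz": 0, "twist": 0},
    {"tx": 0.2, "ty": 0, "tz": 0, "twist": 0},
    {"tx": 0.2, "ty": 0, "tz": 0, "twist": 0},
    {"tx": 0.2, "ty": 0, "tz": 0, "twist": 0},
  ],
)

```text
t: 23.15
ee_pos: [556.0, 91.7, 11.8]
ee_rot: [-2.208, -2.234, 0.0]
contact_force: [-0.8, -3.7, 3.1]
opening: -0.1
grasp_force: 2.1
```

move_arm(
  series=[
    {"tx": 0.15, "ty": 0, "tz": 0, "twist": 0},
    {"tx": 0.15, "ty": 0, "tz": 0, "twist": 0},
    {"tx": 0.15, "ty": 0, "tz": 0, "twist": 0},
    {"tx": 0.15, "ty": 0, "tz": 0, "twist": 0},
    {"tx": 0.15, "ty": 0, "tz": 0, "twist": 0},
    {"tx": 0.15, "ty": 0, "tz": 0, "twist": 0},
    {"tx": 0.15, "ty": 0, "tz": 0, "twist": 0},
  ],
)

```text
t: 23.85
ee_pos: [555.7, 117.9, 11.8]
ee_rot: [-2.208, -2.234, -0.0]
contact_force: [-0.3, -3.8, 1.9]
opening: -0.2
grasp_force: 2.0
```

```bash
python3 - <<'E'
from fit import *
s,p,f=tool();print(p,f,toS(S,p),s['contact_force'],s['opening'])
go(P(S,(-46,0,9)),1.583)
E
```

```text
[555.68350019 117.88365063  11.8037073 ] 1.5824892521787697 [-63.53216407  -0.9082613 ] [-0.3142259  -3.78513371  1.8938486 ] -0.20544975174586974
t 23.85 pos [555.7 117.9  11.8] phi 1.582 | tx 0.70 ty -0.04 tz 0.11 twist -0.00
```

move_arm(
  series=[
    {"tx": 0.1, "ty": 0, "tz": 0, "twist": 0},
    {"tx": 0.1, "ty": 0, "tz": 0, "twist": 0},
    {"tx": 0.1, "ty": 0, "tz": 0, "twist": 0},
    {"tx": 0.1, "ty": 0, "tz": 0, "twist": 0},
    {"tx": 0.1, "ty": 0, "tz": 0, "twist": 0},
    {"tx": 0, "ty": 0, "tz": 0, "twist": 0},
  ],
)

```text
t: 24.45
ee_pos: [555.5, 130.5, 11.7]
ee_rot: [-2.208, -2.234, -0.0]
contact_force: [0.1, -0.3, -0.4]
opening: -0.1
grasp_force: 0.0
```

move_arm(
  series=[
    {"tx": 0.06, "ty": 0, "tz": 0, "twist": 0},
    {"tx": 0.06, "ty": 0, "tz": 0, "twist": 0},
    {"tx": 0, "ty": 0, "tz": 0, "twist": 0},
  ],
)

```text
t: 24.75
ee_pos: [555.4, 133.3, 11.7]
ee_rot: [-2.208, -2.234, 0.0]
contact_force: [1.7, -0.5, -0.0]
opening: 0.0
grasp_force: 0.2
```

move_arm(
  series=[
    {"tx": 0.06, "ty": 0, "tz": 0, "twist": 0},
    {"tx": 0.06, "ty": 0, "tz": 0, "twist": 0},
    {"tx": 0.04, "ty": 0, "tz": 0, "twist": 0},
  ],
)

```text
t: 25.05
ee_pos: [555.4, 136.5, 11.7]
ee_rot: [2.208, 2.234, -0.002]
contact_force: [0.7, -15.2, 1.0]
opening: -0.1
grasp_force: 7.5
```

move_arm(
  series=[
    {"tx": 0.04, "ty": 0, "tz": 0, "twist": 0},
    {"tx": 0.04, "ty": 0, "tz": 0, "twist": 0},
  ],
)

```text
t: 25.25
ee_pos: [555.5, 136.6, 11.7]
ee_rot: [2.206, 2.232, -0.006]
contact_force: [0.2, -32.0, 4.2]
opening: 0.2
grasp_force: 16.1
```

The case has met the stop: force up to 32 N with no more travel, TCP at station x ≈ -45 as expected. Backing off.

move_arm(
  series=[
    {"tx": -0.4, "ty": 0, "tz": 0, "twist": 0},
    {"tx": -0.6, "ty": 0, "tz": 0, "twist": 0},
    {"tx": 0, "ty": 0, "tz": -1, "twist": 0},
    {"tx": 0, "ty": 0, "tz": -1, "twist": 0},
    {"tx": 0, "ty": 0, "tz": -1, "twist": 0},
    {"tx": 0, "ty": 0, "tz": -1, "twist": 0},
    {"tx": 0, "ty": 0, "tz": -0.5, "twist": 0},
    {"tx": 0, "ty": 0, "tz": 0, "twist": -1},
    {"tx": 0, "ty": 0, "tz": 0, "twist": -1},
    {"tx": 0, "ty": 0, "tz": 0, "twist": -1},
    {"tx": 0, "ty": 0, "tz": 0, "twist": -1},
    {"tx": 0, "ty": 0, "tz": 0, "twist": -1},
    {"tx": 0, "ty": 0, "tz": 0, "twist": -1},
    {"tx": 0, "ty": 0, "tz": 0, "twist": -1},
    {"tx": 0, "ty": 0, "tz": 0, "twist": -1},
    {"tx": 0, "ty": 0, "tz": 0, "twist": -1},
  ],
)

```text
t: 26.85
ee_pos: [555.6, 113.8, 123.6]
ee_rot: [-0.738, -3.053, -0.0]
contact_force: [0.2, -0.7, -0.0]
opening: 0.1
grasp_force: 0.0
```

move_arm(
  series=[
    {"tx": 0, "ty": 0, "tz": 0, "twist": -1},
    {"tx": 0, "ty": 0, "tz": 0, "twist": -1},
    {"tx": 0, "ty": 0, "tz": 0, "twist": -1},
    {"tx": 0, "ty": 0, "tz": 0, "twist": -1},
    {"tx": 0, "ty": 0, "tz": 0, "twist": -1},
    {"tx": 0, "ty": 0, "tz": 0, "twist": -1},
    {"tx": 0, "ty": 0, "tz": 0, "twist": -1},
    {"tx": 0, "ty": 0, "tz": 0, "twist": -1},
    {"tx": 0, "ty": 0, "tz": 0, "twist": -1},
    {"tx": 0, "ty": 0, "tz": 0, "twist": -0.3},
    {"tx": 0, "ty": 0, "tz": 0, "twist": 0},
  ],
  hand=0.15,
)

```text
t: 27.95
ee_pos: [555.6, 113.8, 123.7]
ee_rot: [0.984, -2.983, -0.001]
contact_force: [-0.0, -0.8, -0.1]
opening: 49.2
grasp_force: 0.0
```

```bash
python3 - <<'E'
from fit import *
go((668.5,-45.6,110),-2.50)
c=cap('scene')
i=c['image'][140:290,280:480,::-1];a=cv2.convertScaleAbs(cv2.resize(i,None,fx=4,fy=4,interpolation=cv2.INTER_CUBIC),alpha=1.5)
cv2.imwrite('pics/g5.png',a)
E
```

```text
t 27.95 pos [555.6 113.8 123.7] phi -2.504 | tx 0.16 ty -7.81 tz 0.55 twist -0.04
```

View pics/g5.png

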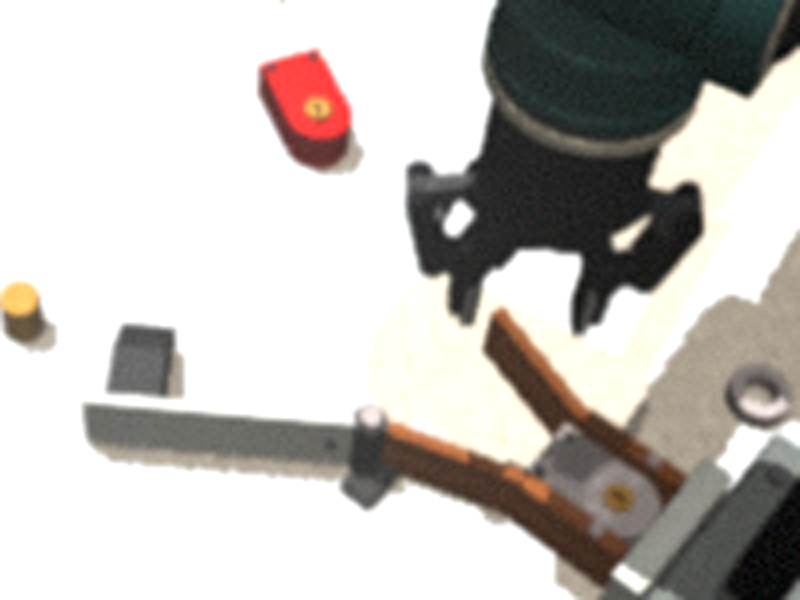

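The case sits home between the rails against the stop, brass disc at (620,497). The gate is still propped, wedge at (145,355). Fetching the wedge.

move_arm(
  series=[
    {"tx": 0.16, "ty": -0.81, "tz": 0, "twist": 0},
    {"tx": 0, "ty": -1, "tz": 0, "twist": 0},
    {"tx": 0, "ty": -1, "tz": 0, "twist": 0},
    {"tx": 0, "ty": -1, "tz": 0, "twist": 0},
    {"tx": 0, "ty": -1, "tz": 0, "twist": 0},
    {"tx": 0, "ty": -1, "tz": 0, "twist": 0},
    {"tx": 0, "ty": -1, "tz": 0, "twist": 0},
    {"tx": 0, "ty": -1, "tz": 0, "twist": 0},
    {"tx": 0, "ty": 0, "tz": 1, "twist": 0},
    {"tx": 0, "ty": 0, "tz": 0.5, "twist": 0},
    {"tx": 0, "ty": 0, "tz": 0, "twist": 0},
    {"tx": 0, "ty": 0, "tz": 0, "twist": 0},
  ],
)

```text
t: 29.2
ee_pos: [668.5, -44.9, 87.1]
ee_rot: [0.984, -2.983, -0.0]
contact_force: [-0.5, 0.2, 0.3]
opening: 49.2
grasp_force: 0.0
```

```bash
python3 - <<'E'
from fit import *
go((668.5,-45.6,16),-2.50)
E
```

```text
t 29.2 pos [668.5 -44.9  87.1] phi -2.505 | tx 0.02 ty -0.02 tz 2.84 twist -0.04
```

move_arm(
  series=[
    {"tx": 0, "ty": 0, "tz": 0.7, "twist": 0},
    {"tx": 0, "ty": 0, "tz": 0.7, "twist": 0},
    {"tx": 0, "ty": 0, "tz": 0.7, "twist": 0},
    {"tx": 0, "ty": 0, "tz": 0.5, "twist": 0},
    {"tx": 0, "ty": 0, "tz": 0.2, "twist": 0},
    {"tx": 0, "ty": 0, "tz": 0, "twist": 0},
  ],
)

```text
t: 29.8
ee_pos: [668.3, -45.2, 15.8]
ee_rot: [0.983, -2.982, -0.001]
contact_force: [0.1, 0.1, -0.1]
opening: 48.9
grasp_force: 0.0
```

move_arm(
  series=[
    {"tx": 0, "ty": 0, "tz": 0, "twist": 0},
    {"tx": 0, "ty": 0, "tz": 0, "twist": 0},
    {"tx": 0, "ty": 0, "tz": 0, "twist": 0},
    {"tx": 0, "ty": 0, "tz": 0, "twist": 0},
    {"tx": 0, "ty": 0, "tz": 0, "twist": 0},
  ],
  hand=-1,
)

```text
t: 30.3
ee_pos: [669.1, -45.3, 17.8]
ee_rot: [-0.983, 2.982, -0.001]
contact_force: [-0.2, 0.6, 6.5]
opening: 29.4
grasp_force: 60.6
```

move_arm(
  series=[
    {"tx": 0, "ty": 0, "tz": -0.8, "twist": 0},
    {"tx": 0, "ty": 0, "tz": -1, "twist": 0},
    {"tx": 0, "ty": 0, "tz": -1, "twist": 0},
    {"tx": 0, "ty": 0, "tz": -1, "twist": 0},
    {"tx": 0, "ty": 0, "tz": -1, "twist": 0},
    {"tx": 0, "ty": 0, "tz": 0, "twist": 1},
    {"tx": 0, "ty": 0, "tz": 0, "twist": 1},
    {"tx": 0, "ty": 0, "tz": 0, "twist": 1},
    {"tx": 0, "ty": 0, "tz": 0, "twist": 1},
    {"tx": 0, "ty": 0, "tz": 0, "twist": 1},
    {"tx": 0, "ty": 0, "tz": 0, "twist": 1},
    {"tx": 0, "ty": 0, "tz": 0, "twist": 1},
    {"tx": 0, "ty": 0, "tz": 0, "twist": 1},
    {"tx": 0, "ty": 0, "tz": 0, "twist": 1},
    {"tx": 0, "ty": 0, "tz": 0, "twist": 1},
  ],
)

```text
t: 31.8
ee_pos: [668.4, -45.2, 136.3]
ee_rot: [-0.88, -3.015, 0.0]
contact_force: [-0.3, -0.5, -4.0]
opening: 29.1
grasp_force: 59.8
```

move_arm(
  series=[
    {"tx": 0, "ty": 0, "tz": 0, "twist": 1},
    {"tx": 0, "ty": 0, "tz": 0, "twist": 1},
    {"tx": 0, "ty": 0, "tz": 0, "twist": 1},
    {"tx": 0, "ty": 0, "tz": 0, "twist": 1},
    {"tx": 0, "ty": 0, "tz": 0, "twist": 1},
    {"tx": 0, "ty": 0, "tz": 0, "twist": 1},
    {"tx": 0, "ty": 0, "tz": 0, "twist": 1},
    {"tx": 0, "ty": 0, "tz": 0, "twist": 1},
    {"tx": 0, "ty": 0, "tz": 0, "twist": 1},
    {"tx": 0, "ty": 0, "tz": 0, "twist": 1},
    {"tx": 0, "ty": 0, "tz": 0, "twist": 0},
  ],
)

```text
t: 32.9
ee_pos: [668.4, -45.2, 136.3]
ee_rot: [-2.426, -1.995, 0.001]
contact_force: [0.5, -0.3, -3.9]
opening: 28.8
grasp_force: 59.8
```

```bash
python3 - <<'E'
from fit import *
s=manip.read_state();print(s['opening'],s['contact_force'].round(1))
go((533,-376,115),1.32)
E
```

```text
28.761710543029935 [ 0.5 -0.3 -3.9]
t 32.9 pos [668.4 -45.2 136.3] phi 1.376 | tx -14.03 ty -2.76 tz 0.85 twist 0.47
```

move_arm(
  series=[
    {"tx": -0.935, "ty": -0.184, "tz": 0, "twist": 0},
    {"tx": -0.935, "ty": -0.184, "tz": 0, "twist": 0},
    {"tx": -0.935, "ty": -0.184, "tz": 0, "twist": 0},
    {"tx": -0.935, "ty": -0.184, "tz": 0, "twist": 0},
    {"tx": -0.935, "ty": -0.184, "tz": 0, "twist": 0},
    {"tx": -0.935, "ty": -0.184, "tz": 0, "twist": 0},
    {"tx": -0.935, "ty": -0.184, "tz": 0, "twist": 0},
    {"tx": -0.935, "ty": -0.184, "tz": 0, "twist": 0},
    {"tx": -0.935, "ty": -0.184, "tz": 0, "twist": 0},
    {"tx": -0.935, "ty": -0.184, "tz": 0, "twist": 0},
    {"tx": -0.935, "ty": -0.184, "tz": 0, "twist": 0},
    {"tx": -0.935, "ty": -0.184, "tz": 0, "twist": 0},
    {"tx": -0.935, "ty": -0.184, "tz": 0, "twist": 0},
    {"tx": -0.935, "ty": -0.184, "tz": 0, "twist": 0},
    {"tx": -0.935, "ty": -0.184, "tz": 0, "twist": 0.47},
    {"tx": 0, "ty": 0, "tz": 1, "twist": 0},
    {"tx": 0, "ty": 0, "tz": 1, "twist": 0},
    {"tx": 0, "ty": 0, "tz": 1, "twist": 0},
    {"tx": 0, "ty": 0, "tz": 0.8, "twist": 0},
    {"tx": 0, "ty": 0, "tz": 0, "twist": 0},
  ],
)

```text
t: 34.9
ee_pos: [532.5, -375.2, 38.4]
ee_rot: [-2.473, -1.93, 0.002]
contact_force: [-1.4, 0.4, -3.8]
opening: 28.6
grasp_force: 59.7
```

move_arm(
  series=[
    {"tx": 0, "ty": 0, "tz": 0, "twist": 0},
    {"tx": 0, "ty": 0, "tz": 0.2, "twist": 0},
    {"tx": 0, "ty": 0, "tz": 0.2, "twist": 0},
    {"tx": 0, "ty": 0, "tz": 0.2, "twist": 0},
    {"tx": 0, "ty": 0, "tz": 0, "twist": 0},
  ],
)

```text
t: 35.4
ee_pos: [533.6, -376.0, 26.1]
ee_rot: [-2.479, -1.929, 0.0]
contact_force: [0.2, -0.4, -4.1]
opening: 29.0
grasp_force: 59.9
```

move_arm(
  series=[
    {"tx": 0, "ty": 0, "tz": 0.1, "twist": 0},
    {"tx": 0, "ty": 0, "tz": 0.1, "twist": 0},
    {"tx": 0, "ty": 0, "tz": 0, "twist": 0},
  ],
)

```text
t: 35.7
ee_pos: [533.8, -376.1, 21.4]
ee_rot: [-2.479, -1.929, 0.0]
contact_force: [0.3, 0.1, -3.2]
opening: 28.8
grasp_force: 59.9
```

move_arm(
  series=[
    {"tx": 0, "ty": 0, "tz": 0.07, "twist": 0},
    {"tx": 0, "ty": 0, "tz": 0, "twist": 0},
    {"tx": 0, "ty": 0, "tz": 0, "twist": 0},
  ],
)

```text
t: 36.0
ee_pos: [533.9, -376.2, 20.1]
ee_rot: [2.48, 1.929, -0.0]
contact_force: [-0.2, -0.2, -3.7]
opening: 29.0
grasp_force: 59.9
```

move_arm(
  series=[
    {"tx": 0, "ty": 0, "tz": 0.06, "twist": 0},
    {"tx": 0, "ty": 0, "tz": 0.04, "twist": 0},
    {"tx": 0, "ty": 0, "tz": 0, "twist": 0},
  ],
)

```text
t: 36.3
ee_pos: [534.0, -376.3, 17.8]
ee_rot: [2.48, 1.929, 0.0]
contact_force: [-1.6, 1.0, 0.3]
opening: 29.0
grasp_force: 60.3
```

Touched down (the wedge's weight is off the wrist). Releasing and retreating.

move_arm(
  series=[
    {"tx": 0, "ty": 0, "tz": 0.02, "twist": 0},
    {"tx": 0, "ty": 0, "tz": 0, "twist": 0},
  ],
)

```text
t: 36.5
ee_pos: [534.0, -376.3, 17.8]
ee_rot: [2.48, 1.929, 0.0]
contact_force: [-3.6, 2.7, 6.0]
opening: 29.0
grasp_force: 61.2
```

move_arm(
  series=[
    {"tx": 0, "ty": 0, "tz": 0, "twist": 0},
    {"tx": 0, "ty": 0, "tz": 0, "twist": 0},
    {"tx": 0, "ty": 0, "tz": 0, "twist": 0},
    {"tx": 0, "ty": 0, "tz": 0, "twist": 0},
    {"tx": 0, "ty": 0, "tz": -0.4, "twist": 0},
    {"tx": 0, "ty": 0, "tz": -1, "twist": 0},
    {"tx": 0, "ty": 0, "tz": -1, "twist": 0},
    {"tx": 0, "ty": 0, "tz": -1, "twist": 0},
    {"tx": 0, "ty": 0, "tz": -1, "twist": 0},
    {"tx": 0, "ty": 0, "tz": -1, "twist": 0},
    {"tx": 0, "ty": 0, "tz": -1, "twist": 0},
    {"tx": 0, "ty": 0, "tz": 0, "twist": 0},
    {"tx": 0, "ty": 0, "tz": 0, "twist": 0},
    {"tx": 0, "ty": 0, "tz": 0, "twist": 0},
  ],
  hand=0.3,
)

```text
t: 37.9
ee_pos: [533.6, -376.0, 176.2]
ee_rot: [-2.479, -1.928, 0.0]
contact_force: [-0.8, 0.1, -0.6]
opening: 55.4
grasp_force: 0.0
```

```bash
python3 - <<'E'
from fit import *
c=cap('scene');t=cap('top')
f=lambda i:cv2.convertScaleAbs(i,alpha=1.5)
z=lambda i,s:cv2.resize(i[...,::-1],None,fx=s,fy=s,interpolation=cv2.INTER_CUBIC)
a=z(c['image'][100:300,230:530],8/3)[:, :800]
b=z(t['image'][190:310,150:350],4)
cv2.imwrite('pics/f1.png',f(a))
o=np.hstack([z(t['image'][195:305,165:290],4)[:440,:500],z(c['image'][185:295,360:435],4)])
# case rear position estimate is left to the eye; disc by colour
for k,bx in((c,(400,230,470,290)),(t,(175,225,215,275))):
    x0,y0,x1,y1=bx;h=cv2.cvtColor(k['image'][y0:y1,x0:x1],cv2.COLOR_RGB2HSV);m=((h[...,1]>120)&(h[...,0]>14)&(h[...,0]<35)).astype(np.uint8)
    n,_,st,ce=cv2.connectedComponentsWithStats(m);
    for j in range(1,n):
        if st[j,4]>4: print(st[j,4],toS(S,onz(k,ce[j][0]+x0,ce[j][1]+y0,30)).round(1))
E
```

```text
31 [13.1  0.9]
24 [12.1  0.5]
```

View pics/f1.png

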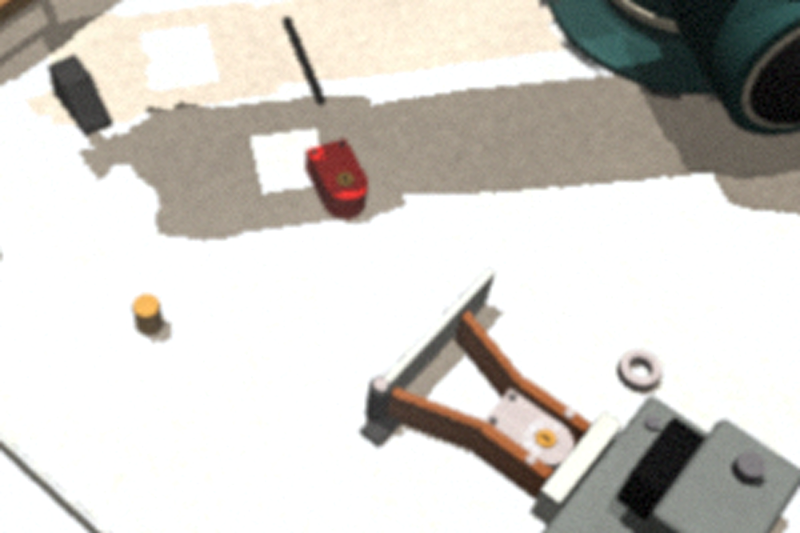

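Final view: the gate is shut across the mouth, from (380,390) to (490,275). The case is home, disc at (545,438), and the wedge stands flat and far away at (80,95). The plug, red decoy and collar haven't moved. Handing in.

```bash
python3 -c "
from station import ticket
print(ticket.job_done())"
```

```text
the job is handed in; nothing more can be done
None
```

The job is handed in at about 38 s of the 72 s allowed: the lock case is home against the stop, the gate has sprung shut behind it, and the wedge stands flat and well clear, near where it started. The hand-in call gave no verdict.

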